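# Load the crate of foil cups onto the angled line stand

### The job

Load the green crate of foil cups onto the steel angled stand: line it up with the mouth, then slide it (do not lift it) up the slope, cups end first, until its tail edge has dropped behind the dark lip strip, meeting the end stop gently rather than ramming it. Then draw it back towards the mouth until its tail bears on the lip, with a light tug to prove that it is caught, and leave it lying flat on the deck behind the lip, without shifting the row of bento trays behind.

Things in the scene. Friction and masses are not known exactly. Their poses are not given: they have to be found in the camera images.
- crate: loose green plastic crate of foil cups, 180 (x) x 140 (y) x 70 mm (z) over base band and rim, about 0.7 kg. Origin: centre of its underside; +x points to its nose (the cups end), z up. Walls 5 mm thick, floor 12 mm; rim 9 mm wide and 11 mm high, its outer face flush with the 12 mm high base band, the walls 3 mm further in
- crate_tail (a point): middle of the crate's tail bottom edge (x = -90 mm in the crate frame). The tail is pushed from the outside. Crate and stand are smooth (friction about 0.3 between them, 0.6 on the worktop), so on the slope the crate stays where it is left
- crate_bay (a point): middle of the floor of the crate's empty tail bay, 12 mm above the underside, at x = -60 mm. The bay is 43 mm clear along x (x = -82 to -38.5 mm; from -81 at the rim) between the tail wall and the foil cups (fixed in the crate, tops 61 mm above the underside), and 124 mm along y: fingers fit in to pull the tail wall from the inside or to pinch the tail rim
- stand: fixed steel angled stand, a lane 146 mm wide and 330 mm long that climbs at 12 degrees, with a wedge-shaped lip stop across it and an end stop at the top. Origin: on the worktop, middle of the foot of the slope; +x points horizontally in and uphill along the lane, z up. Two wings 31 mm high flare the mouth from the lane's width to about 180 mm, from x = 0 out to x = -59 mm
- deck: the tilted sheet of the stand with its side flanges. Origin: as the stand's, at the foot of the slope; +x points uphill along the slope (12 degrees up), z square to the sheet, whose surface is z = 0; flange tops at z = 32 mm
- lip_mount: clamp slots of the lip stop; origin on the deck 92 mm uphill of the deck's origin. The lip is a dark 10 mm high strip across the lane: it rises over 30 mm on the mouth side and drops upright on its uphill side, behind which the crate's tail belongs. It is clamped so that this upright face is 0 to 32 mm uphill of this point; where, is not measured and must be seen or felt
- stop_mount: clamp slots of the rigid end stop; origin on the deck 304 mm uphill of the deck's origin. The stop is a steel plate 48 mm high with two rubber buffers 14 mm above the deck that meet the crate's base band; clamped so that the buffers' faces are 3 to 8 mm uphill of this point (not measured). So the 180 mm crate always clears the lip before it meets the buffers, with 3 to 40 mm of play
- bento_17: black bento tray of the row behind the work, the rightmost, 161x164x31 mm; origin: centre of its underside
- bento_18: second bento tray from the right in that row, 161x164x31 mm; origin: centre of its underside
- bento_19: third bento tray from the right in that row, 161x164x31 mm; origin: centre of its underside
- bento_20: fourth bento tray from the right in that row, 161x164x31 mm; origin: centre of its underside

How it is judged:
On the way, in this order (a step that is already met when the one before it is completed fails the run):
1. the crate is in the lane, nose first, its weight on the slope and its tail still below the lip (x of crate_tail in the frame of deck between -0.1 and 0.06 m and z of crate in the frame of deck below 0.03 m and angle between the x axis of crate and the x axis of deck, either way round below 0.3 rad and contact force between crate and stand above 0.5 N), for 0.1 s.
2. its tail edge has dropped behind the lip and the crate lies flat on the deck (x of crate_tail in the frame of deck above 0.088 m and z of crate_tail in the frame of deck between -0.004 and 0.004 m and angle between the z axis of crate and the z axis of deck, either way round below 0.025 rad and angle between the x axis of crate and the x axis of deck, either way round below 0.07 rad), for 0.2 s.
3. it is drawn back and bears on the lip with more than 2 N, and stays caught (all of step 2 and contact force between crate and lip_mount above 2 N), for 0.05 s.
At the end, for the whole second after the job is handed in: The crate lies released and at rest behind the lip: flat on the deck (within 0.025 rad, tail edge within 4 mm of the deck), cups end uphill, square in the lane (0.07 rad) (all of step 2 and linear speed of crate below 0.02 m/s and contact force between the fingers and crate below 0.2 N); the robot touches nothing.
It fails at once if the crate is rammed against the end stop with more than 25 N (contact force between crate and stop_mount above 25 N).
It fails at once if the seated crate is pulled against the lip with more than 20 N (x of crate_tail in the frame of deck above 0.088 m and z of crate_tail in the frame of deck between -0.004 and 0.004 m and angle between the z axis of crate and the z axis of deck, either way round below 0.025 rad and angle between the x axis of crate and the x axis of deck, either way round below 0.07 rad and contact force between crate and lip_mount above 20 N).
It fails at once if the crate is lifted: its middle or tail more than about 30 mm above the lane, or its tail more than 65 mm above the worktop (height (world z) of crate_tail above 0.065 m or (x of crate in the frame of deck above -0.09 m and z of crate in the frame of deck above 0.03 m) or (x of crate_tail in the frame of deck above 0 m and z of crate_tail in the frame of deck above 0.03 m)).
It fails at once if the crate is tipped by more than 0.4 rad (angle between crate's own z axis and vertical above 0.4 rad).
It fails at once if a bento tray of the row is moved by more than 30 mm (distance of any of bento_17, bento_18, bento_19, bento_20 from where it was at the start of the episode above 0.03 m).
It also fails if it takes over 72 s, if anything falls off the work surface, if the arm or the gripper's body presses on something with over 40 N, if the wrist force passes 120 N, or if a joint passes its speed limit or range.

### The arm

A 6-joint arm with a two-finger parallel gripper is mounted at the origin on a cart in front of the work surface, level with it; the furniture and walls round the work are solid. World frame = base frame: x ahead of the robot, y to its left, z up, the work surface at z = 0. Lengths are in m, angles in rad, forces in N, time in s.
With the tool pointing down it reaches from about 0.35 to 0.85 m from the base axis. Payload 8.1 kg.
Tool frame: the origin (TCP) lies between the finger pads; the fingertips stand 11 mm ahead of it and the grasp point (between the pads) lies 8 mm behind it (robot.tips_ahead is the distance from the TCP to the fingertips, in m); z points along the fingers, y is the line along which they close (so a half turn about z gives the same grasp; the last joint's range is limited). The gripper opens to 93 mm and grips with 3 to 60 N. Pads are 15 mm wide; open, the fingers measure 128 mm over their backs; the gripper's body (75 mm by 188 mm) begins 65 mm behind the grasp point.
Start: joints at [1.028, 0.13, 1.488, -0, 1.523, -0.085], TCP at [0.265, 0.538, 0.23] pointing down, gripper open.
Joint ranges: [-2.96, 2.96], [-0.89, 2.26], [0.02, 2.5], [-1.34, 4.48], [0, 2.73], [-2.66, 2.66]. Speed limits (rad/s): [2.39, 2.39, 2.79, 3.14, 3.14, 3.14].

### API

Orientations are given as a rotation vector (axis times angle).
In Python, from plant import robot gives the robot as it stands. The module is installed in compiled form; this text tells all that it offers.
- The arm moves only by the tool move_arm, never from a script. Its argument "deltas" is one flat list of numbers, 7 for each row, row after row: the shift along the tool's x, y, z in m, then the turn, a rotation vector about the tool's x, y, z in rad, then the opening, from 0 (shut) to 1 (fully open). A call has 1 to 12 rows; each row is the pose to reach, as a shift and turn from the pose commanded when the call began, along the tool's axes at that moment; what a row does not reach only later rows make up. A row lasts 1/8 s, in which the tool goes at most 62.5 mm and 10.7 degrees, less where a joint would pass 70% of its speed; a pose out of reach is approached as far as the arm can. A call with a gripper value outside its range is refused whole. The fingers move at their own pace and stop on an object; "squeeze" is the grip in N (left out, the last holds). Time passes only in rows, so rows that repeat a pose let the fingers close. It gives the time, the measured TCP pose, the force, the opening and the grip force at its end, in the units of the state.
- robot.read_state(): the state, without advancing time (a new reading comes with each control period).
- robot.read_camera(name): name is "side" or "top" or "wrist"; returns (picture, depth): 420x560x3 uint8, red, green, blue; 420x560 float32, m along the optical axis (not along the pixel's ray), 0 where there is no reading.
- robot.camera_model(name): a dict with "K" (3x3 intrinsics, pixels), "R" (3x3) and "t" (3): a world point X has camera coordinates R X + t; the wrist camera has in their place "tool_from_camera" (4x4, takes a point from camera to tool coordinates, whose origin is the TCP and whose axes are the flange's). Camera axes: x right, y down, z forward; pixel columns grow to the right and rows downward; lengths in m; the calibration is good to about 2 mm. The wrist camera is an equidistant fisheye: a pixel r from the principal point sees the ray r / f radians off the axis. A picture is of the moment at which its call begins: read the wrist's pose just before it. camera_model takes no time and is no camera call.
- robot.close_job(): hands the job in; it is judged then, once.
Trained networks look in the newest picture that a camera, given by its name, has taken for a name from the list of things; names that differ only in an ending like _2 or _b are one class to them, and where a whole thing is asked for, a point or a joint stands for the part that bears it (a point fixed in the world has none). Each returns a list of dicts, best first, with "confidence" (0 to 1); they miss things now and then, are a little off and sometimes report something else, mostly with a low value. They report only what shows in the picture. A call takes as long as a camera call.
- robot.recognise(camera, label): "uv" ([column, row] in pixels, amid what is visible of it).
The state is a dict: "t": time; "q": joint angles; "dq": joint speeds; "joint_torque": joint torques, N m; "tool_pos": TCP position; "orientation": TCP orientation; "force": force on the tool from outside, world axes, zero at the start; "wrist_torque": the same for the moment, N m; "opening": finger opening in m; "gripper_force": force on a finger pad.
Only numpy, scipy, OpenCV 4.12 (cv2) and the standard library are available. Lean on these libraries where they do the work, as an engineer would, in place of code of your own. Each camera call takes 0.05 s, during which the arm holds its last target. There are 200 camera calls.

## Working session

There is one attempt and no reset: what is moved stays moved. The work goes in short steps, Python scripts to look and compute and a tool call to move; the robot and the scene stay as the last step left them, time stands still between calls to the robot, and variables do not carry over. Pictures are saved under pics/ and viewed, at most 10 in all, crops included, and the job is handed in when it is done.

Besides the shell and the picture viewer there is one more tool, called after "Emit:" in YAML: its name, and indented under it one key for each argument. move_arm: Moves the arm, as the interface text tells. Its arguments: {"type":"object","properties":{"deltas":{"type":"array","items":{"type":"number"}},"squeeze":{"type":"number"}},"required":["deltas"]}

```bash
mkdir -p pics
python3 - <<'E'
from plant import robot
import cv2, numpy as np
s=robot.read_state(); print(s['t'],s['tool_pos'],s['orientation'],s['force'])
for c in ['top','side']:
    p,d=robot.read_camera(c); cv2.imwrite(f'pics/{c}0.png',p[:,:,::-1]); m=robot.camera_model(c)
    np.savez(f'{c}0.npz',p=p,d=d,**m)
    print(c,m['K'].round(1).tolist(),m['R'].round(3).tolist(),m['t'].round(3))
    for l in ['crate','stand','lip_mount','stop_mount','crate_bay','crate_tail','bento_17']:
        for r in robot.recognise(c,l)[:2]:
            u,v=np.round(r['uv']).astype(int); z=d[v,u]
            X=m['R'].T@(np.linalg.inv(m['K'])@[u,v,1]*z-m['t'])
            print(l,u,v,round(r['confidence'],2),X.round(3))
print(robot.read_state()['t'])
E
```

```text
0.0 [0.26488023 0.53776761 0.22860386] [-7.12678957e-01 -3.05913791e+00  2.70813452e-03] [-0.25140431  0.72422369  0.03599593]
top [[523.8, 0.0, 290.2], [0.0, 523.8, 210.4], [0.0, 0.0, 1.0]] [[-0.018, -1.0, -0.004], [-0.993, 0.018, -0.118], [0.118, 0.002, -0.993]] [0.104 0.566 1.536]
crate 354 240 0.71 [ 0.476 -0.096  0.014]
stand 235 251 0.58 [0.449 0.26  0.035]
stand 354 241 0.55 [ 0.472 -0.093  0.042]
lip_mount 262 246 0.92 [0.463 0.181 0.019]
lip_mount 200 167 0.57 [0.706 0.366 0.029]
stop_mount 187 250 0.54 [0.453 0.396 0.066]
crate_bay 353 239 0.77 [ 0.48  -0.094  0.012]
crate_tail 186 268 0.73 [0.401 0.397 0.075]
crate_tail 354 238 0.6 [ 0.479 -0.091  0.061]
bento_17 196 166 0.93 [0.712 0.38  0.014]
bento_17 368 162 0.74 [ 0.713 -0.146  0.019]
side [[466.9, 0.0, 292.4], [0.0, 466.9, 204.3], [0.0, 0.0, 1.0]] [[0.994, -0.113, -0.004], [-0.066, -0.554, -0.83], [0.091, 0.825, -0.558]] [-0.567  0.155  1.198]
crate 260 263 0.89 [ 0.481 -0.062  0.009]
stand 246 192 0.96 [0.457 0.245 0.031]
lip_mount 246 206 0.7 [0.454 0.179 0.024]
lip_mount 257 264 0.68 [ 0.473 -0.105  0.044]
stop_mount 236 154 0.81 [0.432 0.398 0.084]
crate_bay 340 226 0.65 [0.711 0.058 0.018]
crate_bay 260 262 0.6 [ 0.481 -0.096  0.042]
crate_tail 257 266 0.61 [ 0.473 -0.125  0.055]
bento_17 318 167 0.8 [0.701 0.386 0.024]
bento_17 353 271 0.65 [ 0.704 -0.138  0.027]
0.8
```

View pics/top0.png

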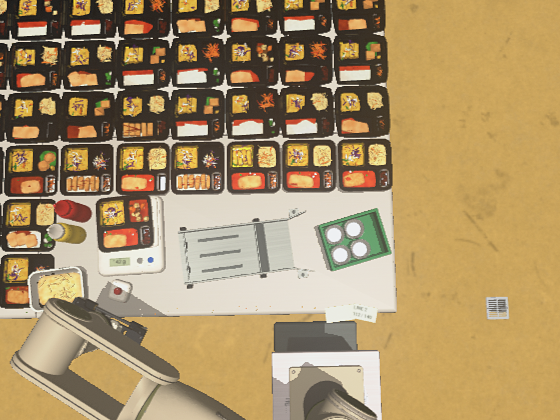

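View pics/side0.png

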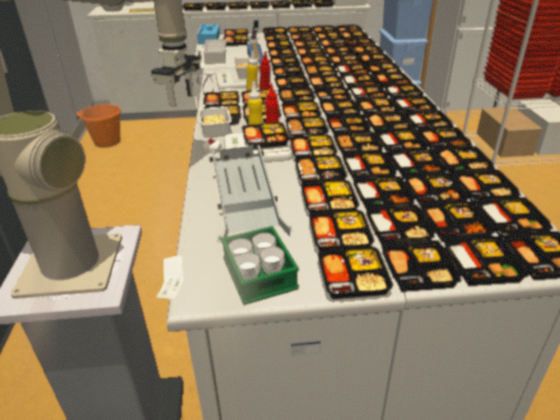

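Top view: the stand climbs to the left (+y), its lip at about (262,246). The crate is at (354,240), yawed, with its empty tail bay to the right. Next I fit the crate and the stand from depth.

```bash
cat > h.py <<'E'
import numpy as np, cv2
def cloud(d,m):
    v,u=np.mgrid[:420,:560]; K=np.asarray(m['K'])
    P=np.stack([(u-K[0,2])/K[0,0]*d,(v-K[1,2])/K[1,1]*d,d],-1)
    return (P-m['t'])@m['R']
def crate(p,X,zmin=.055,zmax=.085):
    h=cv2.cvtColor(p,cv2.COLOR_RGB2HSV)
    g=(h[...,0]>50)&(h[...,0]<95)&(h[...,1]>90)&(X[...,2]>zmin)&(X[...,2]<zmax)&(X[...,1]<.4)
    n,l,st,_=cv2.connectedComponentsWithStats(g.astype(np.uint8)); 
    g=(l==1+np.argmax(st[1:,4]))
    return g,X[g]
E
python3 - <<'E'
from h import *
m=np.load('top0.npz'); X=cloud(m['d'],m); p=m['p']
g,Q=crate(p,X); r=cv2.minAreaRect(Q[:,:2].astype(np.float32)*1000); print('crate rim',r,np.median(Q[:,2]),cv2.boxPoints(r).round(0).tolist())
h=cv2.cvtColor(p,cv2.COLOR_RGB2HSV)
w=(h[...,2]>150)&(X[...,2]>.045)&(X[...,2]<.066); w&=(X[...,1]<0.1)&(X[...,1]>-.25)&(X[...,0]<.6)
print('cups mean',X[w].mean(0),w.sum())
print('table z',np.median(X[285:300,200:300,2]))
# stand profile along y at mid columns
for u in range(180,312,4):
    c=X[225:280,u]; print(u,[f'{a*1000:.0f}' for a in X[250,u]],'cols z',[int(round(a*1000)) for a in X[214:290:4,u,2]])
E
```

```text
crate rim ((476.86090087890625, -91.98095703125), (136.23570251464844, 175.22012329101562), 15.63152027130127) 0.06955992952891328 [[388.0, -26.0], [435.0, -195.0], [566.0, -158.0], [519.0, 11.0]]
cups mean [ 0.4744595  -0.07369589  0.05519734] 318
table z -0.0005988161326171658
180 ['453', '415', '73'] cols z [0, -2, 3, -8, 75, 72, 70, 72, 66, 73, -3, -5, -3, -1, 0, 0, -4, -1, -4]
184 ['453', '406', '64'] cols z [6, 2, -2, 0, 75, 62, 112, 116, 84, 64, 69, 69, 65, 65, 65, 63, 68, 69, -1]
188 ['453', '395', '60'] cols z [-3, -7, 0, -9, 96, 63, 60, 62, 62, 60, 60, 64, 63, 61, 112, 109, 60, 70, 85]
192 ['453', '382', '62'] cols z [3, 6, -5, 5, 83, 62, 59, 56, 58, 62, 65, 58, 58, 66, 65, 61, 61, 99, 76]
196 ['453', '371', '60'] cols z [-1, 0, 2, -3, 86, 55, 53, 59, 56, 60, 56, 58, 58, 61, 59, 59, 61, 94, -5]
200 ['453', '360', '59'] cols z [-1, -7, 0, -6, 71, 47, 58, 56, 59, 59, 53, 56, 61, 60, 58, 59, 57, 90, 3]
204 ['453', '350', '46'] cols z [3, -5, -1, 3, 58, 49, 51, 53, 59, 46, 58, 56, 57, 52, 60, 54, 59, -4, -4]
208 ['452', '337', '56'] cols z [-2, -1, 0, -6, 50, 55, 49, 56, 50, 56
[... 1923 characters left out ...]
 2, -5]
284 ['450', '115', '6'] cols z [3, 36, 1, 1, 8, 8, 7, 0, 4, 6, 1, 3, 7, 7, 42, -8, -2, -1, -3]
288 ['451', '103', '-7'] cols z [-2, 31, -4, 0, 4, -3, -1, 5, 3, -7, 6, 0, 4, 7, 1, -2, 1, -2, 3]
292 ['450', '91', '-4'] cols z [4, -5, -4, -6, -2, 1, -2, -2, 0, -4, 5, -6, -2, 0, -2, -3, 2, -1, -3]
296 ['450', '79', '-8'] cols z [-3, -1, 1, -3, -1, 0, -5, -2, -1, -8, 4, 4, -1, 4, -3, 4, 1, 0, -4]
300 ['450', '67', '1'] cols z [11, 5, -6, -5, 1592, -3, 1, -6, 1, 1, 2, 1, -9, -4, 4, -6, 0, 1, -3]
304 ['450', '54', '-2'] cols z [-3, 6, 4, -1, 1, -6, 2, -3, -1, -2, 1, -4, -4, 1, 3, 4, 1, -5, 6]
308 ['449', '42', '3'] cols z [5, -4, 3, -5, 3, -6, 7, -3, 2, 3, -5, -2, -5, -7, 26, 8, -4, -1, -1]
```

Run:
```python
import cv2
p=cv2.imread('pics/top0.png')[200:300,170:400]
cv2.imwrite('pics/top0c.png',cv2.resize(p,None,fx=3.4,fy=3.4,interpolation=cv2.INTER_CUBIC))
```

```text
(no output)
```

View pics/top0c.png

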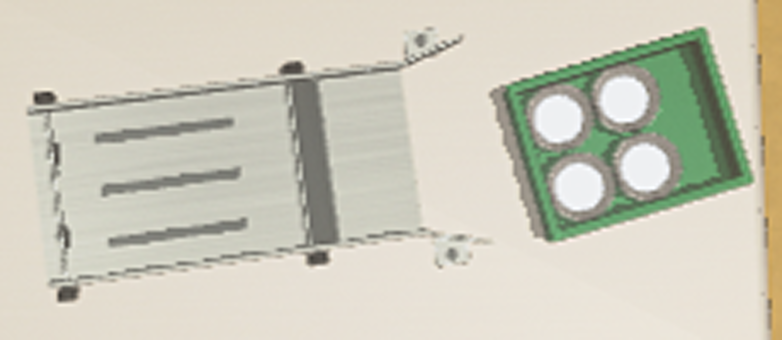

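Crop: the foot of the slope runs from (402,72) to (422,232). The lip strip spans x 292–338. The crate tail with its bay is on the right, the cups on the left.

Run:
```python
from h import *
m=np.load('top0.npz');K,R,t=m['K'],m['R'],m['t']; C=-R.T@t; print(C)
def w(c,z):
    u=np.array([c[0]/3.4+170-.35,c[1]/3.4+200-.35,1]); r=R.T@np.linalg.inv(K)@u; return (C+r*(z-C[2])/r[2])
for n,c,z in [('footU',(402,72),0.0),('footL',(422,232),0.0),('flU near',(402,67),.031),('flU far',(30,110),.1),('flL near',(430,229),.031),('flL far',(50,285),.1),('wingU',(463,37),.031),('wingL',(490,241),.031),
 ('lipU up',(293,80),.034),('lipL up',(316,243),.034),('lipU dn',(320,77),.017),('lipL dn',(339,243),.017)]:
    print(n,(w(c,z)[:2]*1000).round(0))
for n,c in dict(tU=(707,28),tL=(752,183),nU=(506,87),nL=(548,240)).items(): print(n,(w(c,.07)[:2]*1000).round(0))
# deck plane fit
X=cloud(m['d'],m); P=[]
for v in range(232,268,1): P+= [X[v,u] for u in range(205,250)]
P=np.array(P); P=P[(P[:,2]>0.01)&(P[:,2]<.08)]
A=np.c_[P[:,:2],np.ones(len(P))]; a=np.linalg.lstsq(A,P[:,2],rcond=None)[0]; print('plane',a,'slope',np.degrees(np.arctan(np.hypot(*a[:2]))),'dir',np.degrees(np.arctan2(a[1],a[0])))
```

```text
[0.38257006 0.09109725 1.59217329]
footU [539. 102.]
footL [396.  86.]
flU near [541. 101.]
flU far [503. 414.]
flL near [398.  80.]
flL far [357. 396.]
wingU [566.  47.]
wingL [387.  27.]
lipU up [531. 197.]
lipL up [388. 179.]
lipU dn [535. 175.]
lipL dn [388. 160.]
tU [ 566. -162.]
tL [ 432. -195.]
nU [518.  12.]
nL [387. -20.]
plane [-0.0280398   0.20945265 -0.00710361] slope 11.932260633036844 dir 97.6249532573083
```

```bash
cat >> h.py <<'E'
from scipy.spatial.transform import Rotation as Ro
E3=np.array([-.1219,.9925,0]); S=np.array([.4675,.095,0])
def tool(phi,tilt=0):
    "tool x at heading phi deg, pointing down; tilt deg = z leans to deck normal"
    f=np.radians(phi); x=np.array([np.cos(f),np.sin(f),0]); y=np.array([np.sin(f),-np.cos(f),0])
    M=np.c_[x,y,[0,0,-1]]
    return Ro.from_matrix(M)*Ro.from_rotvec([0,-np.radians(tilt),0])
def deck(xd,zd,lat=0):
    a=np.radians(12); return S+E3*(xd*np.cos(a)-zd*np.sin(a))+np.array([-.9925,-.1219,0])*lat+np.array([0,0,xd*np.sin(a)+zd*np.cos(a)])
def delta(s,pos,R):
    R0=Ro.from_rotvec(s['orientation'])
    return R0.inv().apply(np.array(pos)-s['tool_pos']).round(4).tolist(),(R0.inv()*R).as_rotvec().round(3).tolist()
E
python3 - <<'E'
from h import *
from plant import robot
s=robot.read_state(); R=tool(101)
print(tool(101,12).apply([0,0,1]))
print(delta(s,[.362,-.076,.15],R)); s2=dict(tool_pos=np.array([.362,-.076,.15]),orientation=R.as_rotvec()); print(delta(s2,[.362,-.076,.027],R),delta(s2,[.4,-.068,.027],R))
E
```

```text
[ 0.03967142 -0.20409177 -0.9781476 ]
([-0.3583, -0.5082, 0.0797], [0.0, -0.0, 0.921])
([0.0, -0.0, 0.123], [0.0, 0.0, 0.0]) ([0.0006, 0.0388, 0.123], [0.0, 0.0, 0.0])
```

```bash
sed -i 's/\[0,-np.radians(tilt),0\]/[0,np.radians(tilt),0]/' h.py; python3 -c "
from h import *
print(tool(97,12).apply([0,0,1]),tool(97,12).apply([1,0,0]))"
```

```text
[-0.02533806  0.20636195 -0.9781476 ] [-0.11920621  0.97085664  0.20791169]
```

Emit:
move_arm:
  deltas: [-0.358,-0.508,0.08,0,0,0.921,0,-0.358,-0.508,0.08,0,0,0.921,0,-0.358,-0.508,0.08,0,0,0.921,0,-0.358,-0.508,0.08,0,0,0.921,0,-0.358,-0.508,0.08,0,0,0.921,0,-0.358,-0.508,0.08,0,0,0.921,0,-0.358,-0.508,0.08,0,0,0.921,0,-0.358,-0.508,0.08,0,0,0.921,0,-0.358,-0.508,0.08,0,0,0.921,0,-0.358,-0.508,0.08,0,0,0.921,0,-0.358,-0.508,0.08,0,0,0.921,0,-0.358,-0.508,0.08,0,0,0.921,0]

```text
t: 2.3
tool_pos: [0.3616, -0.0756, 0.1497]
orientation: [-2.0, -2.422, -0.001]
force: [-0.5, -0.0, 0.8]
opening: 0.0006
gripper_force: 0.0
```

Down beside the crate, then a slow sideways push.

Emit:
move_arm:
  deltas: [0,0,0.06,0,0,0,0,0,0,0.11,0,0,0,0,0,0,0.123,0,0,0,0,0,0.006,0.123,0,0,0,0,0,0.012,0.123,0,0,0,0,0,0.016,0.123,0,0,0,0,0,0.02,0.123,0,0,0,0,0,0.024,0.123,0,0,0,0,0,0.028,0.123,0,0,0,0,0,0.032,0.123,0,0,0,0,0,0.036,0.123,0,0,0,0,0,0.039,0.123,0,0,0,0]

```text
t: 3.8
tool_pos: [0.4002, -0.0681, 0.0265]
orientation: [-1.998, -2.424, 0.0]
force: [-3.0, 1.1, 0.5]
opening: 0.0004
gripper_force: 1.6
```

```bash
cat > look.py <<'E'
from h import *
from plant import robot
def look(name=None,zmin=.055,zmax=.085):
    m=robot.camera_model('top'); p,d=robot.read_camera('top')
    if name: cv2.imwrite(f'pics/{name}.png',cv2.resize(p[200:300,170:400],None,fx=3.4,fy=3.4,interpolation=cv2.INTER_CUBIC)[:,:,::-1])
    g,Q=crate(p,cloud(d,m),zmin,zmax)
    (cx,cy),(w,l),a=cv2.minAreaRect(Q[:,:2].astype(np.float32)*1000)
    if w>l: w,l,a=l,w,a-90
    c=np.array([cx,cy,0])/1000-S
    s=robot.read_state()
    print('t',s['t'],'tool',s['tool_pos'].round(4),'F',s['force'].round(1),'crate',round(cx),round(cy),'size',round(l),round(w),'heading',round(a+90,1),'along',round(c@E3*1000),'lat',round(1000*(-.9925*c[0]-.1219*c[1]),1),len(Q))
E
python3 -c "
from look import *
look()"
```

```text
t 3.85 tool [ 0.4005 -0.0682  0.0266] F [-2.1  0.5 -0.9] crate 496 -92 size 176 130 heading 101.3 along -189 lat -5.0 226
```

Emit:
move_arm:
  deltas: [0,-0.03,0,0,0,0,0,0,-0.03,-0.08,0,0,0,0,-0.05,-0.03,-0.123,0,0,0,0,-0.11,-0.03,-0.123,0,0,0,0,-0.11,-0.03,-0.123,0,0,0,0]

```text
t: 4.47
tool_pos: [0.3933, -0.1858, 0.1519]
orientation: [1.999, 2.417, 0.0]
force: [-0.5, 0.5, -1.1]
opening: 0.0006
gripper_force: 0.0
```

```bash
python3 -c "
from look import *
look('b1');look()"
```

```text
t 4.525 tool [ 0.3926 -0.1847  0.1508] F [-0.4 -0.4 -0.6] crate 494 -92 size 175 135 heading 101.7 along -189 lat -3.6 239
t 4.575 tool [ 0.3919 -0.1829  0.1498] F [-0.8  0.5 -0.7] crate 494 -92 size 176 135 heading 101.6 along -189 lat -3.5 236
```

View pics/b1.png

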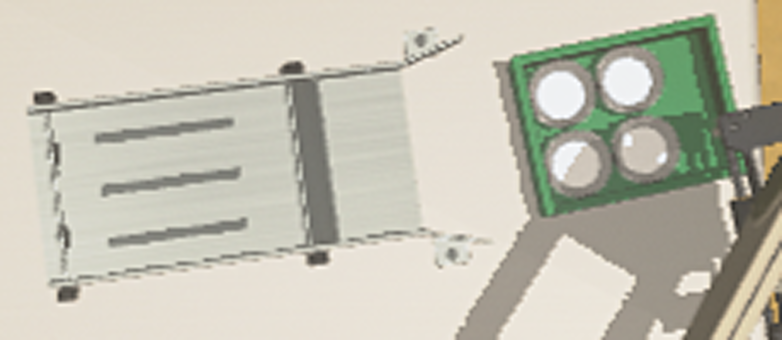

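Run:
```python
from h import *
from plant import robot
s=robot.read_state(); R=tool(101.4)
print(delta(s,[.5164,-.2052,.13],R),delta(s,[.5164,-.2052,.027],R))
```

```text
([-0.0454, 0.118, 0.0199], [0.001, 0.0, -0.009]) ([-0.0454, 0.118, 0.1229], [0.001, 0.0, -0.009])
```

Emit:
move_arm:
  deltas: [-0.045,0.06,0.01,0,0,0,1,-0.045,0.118,0.02,0,0,0,1,-0.045,0.118,0.02,0,0,0,1,-0.045,0.118,0.06,0,0,0,1,-0.045,0.118,0.1,0,0,0,1,-0.045,0.118,0.123,0,0,0,1,-0.045,0.118,0.123,0,0,0,1]

```text
t: 5.45
tool_pos: [0.5135, -0.2014, 0.0244]
orientation: [-1.994, -2.421, 0.002]
force: [-0.1, 0.4, 0.8]
opening: 0.0657
gripper_force: 0.0
```

Run:
```python
from look import *
look()
s=robot.read_state()
# commanded path: tail contact point; offset 9mm behind
for xt,lat,h in [(-.279,-.010,101.4),(-.24,-.007,100),(-.2,-.003,98.3),(-.17,0,97)]:
    R=tool(h); x=R.apply([1,0,0]); P=S+E3*xt+np.array([-.9925,-.1219,0])*lat-.009*x; P[2]=.027
    print(xt,delta(s,P,R))
```

```text
t 5.5 tool [ 0.5149 -0.2023  0.0263] F [-0.8 -0.3  0.8] crate 546 -33 size 94 34 heading 122.2 along -137 lat -62.0 83
-0.279 ([0.0128, 0.0008, -0.0007], [-0.002, -0.001, -0.006])
-0.24 ([0.052, 0.0003, -0.0007], [-0.002, -0.001, 0.018])
-0.2 ([0.0921, -0.0011, -0.0006], [-0.002, -0.001, 0.048])
-0.17 ([0.1223, -0.0022, -0.0006], [-0.002, -0.001, 0.071])
```

Emit:
move_arm:
  deltas: [0,0,0,0,0,0,1,0.004,0,0,0,0,0,1,0.008,0,0,0,0,0,1,0.013,0,0,0,0,0,1,0.019,0,0,0,0,0.004,1,0.025,0,0,0,0,0.007,1,0.031,0,0,0,0,0.01,1,0.037,0,0,0,0,0.013,1,0.044,0,0,0,0,0.016,1,0.051,0,0,0,0,0.02,1,0.058,0,0,0,0,0.024,1,0.065,0,0,0,0,0.028,1]

```text
t: 7.0
tool_pos: [0.5035, -0.1393, 0.0267]
orientation: [2.032, 2.396, -0.0]
force: [-0.6, -3.6, 1.7]
opening: 0.0927
gripper_force: 2.0
```

Run:
```python
from look import *
m=robot.camera_model('side'); p,d=robot.read_camera('side'); cv2.imwrite('pics/s1.png',cv2.resize(p[120:320,170:370],None,fx=3,fy=3,interpolation=cv2.INTER_CUBIC)[:,:,::-1])
g,Q=crate(p,cloud(d,m),.06,.08); r=cv2.minAreaRect(Q[:,:2].astype(np.float32)*1000); print(r)
s=robot.read_state(); print(s['tool_pos'],s['force'],s['opening'])
```

```text
((510.3013916015625, -126.68627166748047), (73.14704132080078, 13.26644229888916), 11.756255149841309)
[ 0.50327502 -0.13845912  0.02646587] [ 0.61472271 -1.60414487  0.77217987] 0.09301251136038671
```

View pics/s1.png

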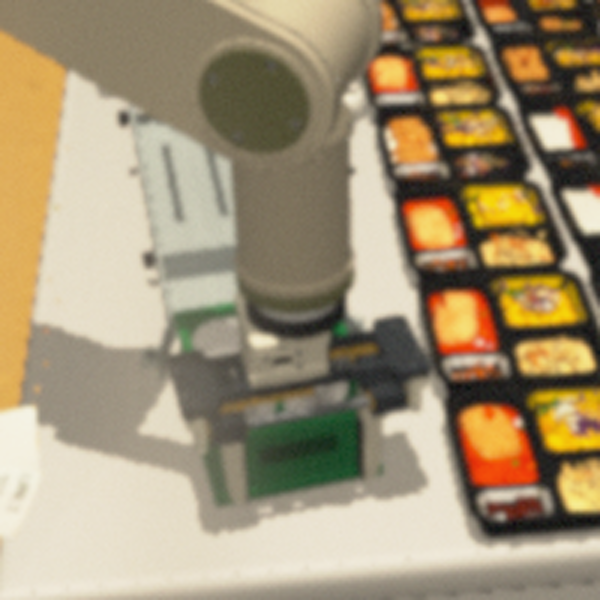

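The crate is held squarely by both fingers, though the tool looks a few mm to the right of it. I'll check with the wrist camera.

Run:
```python
from look import *
m=robot.camera_model('wrist'); print(m['K'],m['tool_from_camera'].round(3).tolist())
s=robot.read_state(); p,d=robot.read_camera('wrist'); cv2.imwrite('pics/w1.png',p[:,:,::-1]); np.savez('w1.npz',p=p,d=d,pos=s['tool_pos'],o=s['orientation'],K=m['K'],T=m['tool_from_camera'])
```

```text
[[325.1922621    0.         275.1806491 ]
 [  0.         325.1922621  215.42003024]
 [  0.           0.           1.        ]] [[-0.0, -0.971, -0.24, 0.066], [1.0, -0.0, 0.001, -0.001], [-0.001, -0.24, 0.971, -0.155], [0.0, 0.0, 0.0, 1.0]]
```

View pics/w1.png

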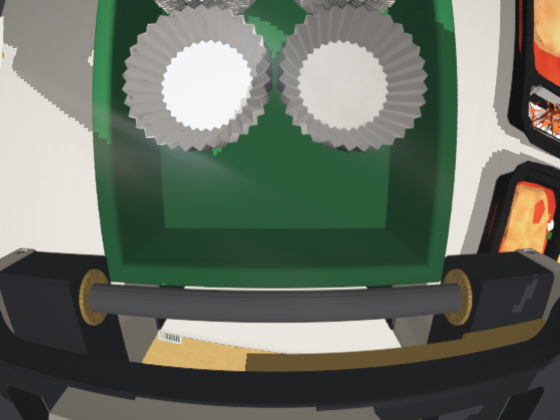

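The tool is centred and square on the tail (rim corners at columns 106 and 444, principal point 275). I'll continue up to the slope.

```bash
cat >> look.py <<'E'
def way(s,xt,lat,h,off=.009,sup=None):
    "xt: tail along the lane (deck x if >0)"
    n=np.array([-.9925,-.1219,0])
    pit=0 if xt<-.17 else min(12,np.degrees(np.arcsin(min(.2079,(xt+.18)*np.tan(np.radians(12))/.18))))
    up=np.interp(xt,[-.2,-.1,0.02],[.027,.03,.038]) if sup is None else sup
    R=tool(h,pit); P=deck(xt,0,lat) if xt>0 else S+E3*xt+n*lat
    return delta(s,P-off*R.apply([1,0,0])-up*R.apply([0,0,1]),R)
E
python3 - <<'E'
from look import *
s=robot.read_state(); print(s['tool_pos'],s['force'])
for xt,l,h in [(-.2,-.004,98.3),(-.17,-.001,97.2),(-.135,0,97),(-.1,0,97),(-.05,0,97),(0,0,97),(.04,0,97)]: print(xt,way(s,xt,l,h))
E
```

```text
[ 0.50311505 -0.13856166  0.0262765 ] [ 0.56748552  0.07552561 -0.57235308]
-0.2 ([0.0273, -0.0015, -0.0007], [-0.001, -0.001, 0.02])
-0.17 ([0.057, -0.0034, -0.0014], [-0.001, 0.011, 0.039])
-0.135 ([0.0909, -0.0031, -0.002], [-0.002, 0.052, 0.042])
-0.1 ([0.1246, -0.0016, -0.0026], [-0.003, 0.093, 0.042])
-0.05 ([0.1723, 0.0004, -0.0051], [-0.004, 0.153, 0.042])
0 ([0.2198, 0.0024, -0.0074], [-0.005, 0.208, 0.042])
0.04 ([0.2587, 0.004, -0.017], [-0.005, 0.208, 0.042])
```

Emit:
move_arm:
  deltas: [0.006,0,0,0,0,0.004,1,0.013,-0.001,0,0,0,0.01,1,0.02,-0.001,0,0,0,0.015,1,0.028,-0.002,-0.001,0,0,0.02,1,0.036,-0.002,-0.001,0,0,0.026,1,0.044,-0.003,-0.001,0,0.005,0.032,1,0.052,-0.003,-0.001,0,0.01,0.037,1,0.06,-0.003,-0.001,0,0.016,0.041,1,0.068,-0.003,-0.002,0,0.024,0.042,1,0.076,-0.003,-0.002,0,0.034,0.042,1,0.084,-0.003,-0.002,0,0.044,0.042,1,0.091,-0.003,-0.002,0,0.052,0.042,1]

```text
t: 8.6
tool_pos: [0.486, -0.0501, 0.0288]
orientation: [-2.056, -2.323, -0.053]
force: [1.7, -2.5, -0.9]
opening: 0.0933
gripper_force: 1.7
```

Run:
```python
from look import *
s=robot.read_state(); print(s['force'],s['wrist_torque']); p,d=robot.read_camera('wrist'); cv2.imwrite('pics/w2.png',p[:,:,::-1])
for xt,l,h in [(-.1,0,97),(-.05,0,97),(0,0,97),(.04,0,97)]: print(xt,way(s,xt,l,h))
```

```text
[ 1.73940353 -2.46011493 -0.89047842] [-0.56904766 -0.15571802 -0.12072957]
-0.1 ([0.0345, -0.0007, 0.0016], [-0.001, 0.042, -0.0])
-0.05 ([0.0823, -0.0007, 0.0015], [-0.001, 0.102, -0.0])
0 ([0.13, -0.0007, 0.0016], [-0.001, 0.157, -0.0])
0.04 ([0.1693, -0.0007, -0.006], [-0.001, 0.157, -0.0])
```

View pics/w2.png

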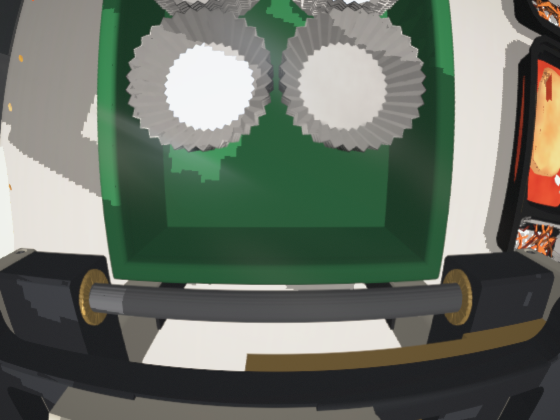

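Still square and centred. Pushing on up the slope.

Emit:
move_arm:
  deltas: [0.007,0,0,0,0.008,0,1,0.014,0,0.001,0,0.017,0,1,0.021,0,0.001,0,0.025,0,1,0.028,0,0.001,0,0.034,0,1,0.035,0,0.002,0,0.042,0,1,0.042,0,0.002,0,0.051,0,1,0.049,0,0.002,0,0.06,0,1,0.056,0,0.002,0,0.069,0,1,0.063,0,0.002,0,0.078,0,1,0.07,0,0.002,0,0.087,0,1,0.076,0,0.002,0,0.095,0,1,0.082,0,0.002,0,0.102,0,1]

```text
t: 10.15
tool_pos: [0.4757, 0.0313, 0.0309]
orientation: [-2.002, -2.263, -0.153]
force: [0.0, -2.4, -2.3]
opening: 0.0933
gripper_force: 1.6
```

Run:
```python
from look import *
s=robot.read_state(); print(s['force'],s['wrist_torque'])
for xt,l,h in [(-.05,0,97),(-.02,0,97),(0.0,0,97),(.02,0,97),(.04,0,97),(.06,0,97),(.11,0,97)]: print(xt,way(s,xt,l,h))
```

```text
[ 0.0275896  -2.43616997 -2.26523931] [-0.56265235 -0.03649481  0.0165238 ]
-0.05 ([0.0004, -0.0004, -0.0006], [-0.001, -0.0, -0.0])
-0.02 ([0.0287, -0.0004, 0.0023], [-0.001, 0.036, -0.0])
0.0 ([0.0477, -0.0004, 0.0043], [-0.001, 0.055, -0.0])
0.02 ([0.0676, -0.0004, 0.0018], [-0.001, 0.055, -0.0])
0.04 ([0.0876, -0.0004, 0.0007], [-0.001, 0.055, -0.0])
0.06 ([0.1076, -0.0004, -0.0004], [-0.001, 0.055, -0.0])
0.11 ([0.1575, -0.0004, -0.0031], [-0.001, 0.055, -0.0])
```

Emit:
move_arm:
  deltas: [0.008,0,0.001,0,0.009,0,1,0.016,0,0.001,0,0.018,0,1,0.024,0,0.002,0,0.028,0,1,0.032,0,0.003,0,0.037,0,1,0.04,0,0.003,0,0.046,0,1,0.048,0,0.003,0,0.054,0,1,0.055,0,0.003,0,0.055,0,1,0.062,0,0.002,0,0.055,0,1,0.069,0,0.002,0,0.055,0,1,0.076,0,0.001,0,0.055,0,1,0.082,0,0.001,0,0.055,0,1,0.088,0,0.001,0,0.055,0,1]

```text
t: 11.65
tool_pos: [0.4653, 0.1177, 0.0435]
orientation: [-1.973, -2.23, -0.206]
force: [1.3, -5.0, 2.1]
opening: 0.0932
gripper_force: 3.1
```

Run:
```python
from look import *
s=robot.read_state(); print(s['force'],s['wrist_torque']); p,d=robot.read_camera('wrist'); cv2.imwrite('pics/w3.png',p[:,:,::-1])
for xt,l,h in [(.04,0,97),(.06,0,97),(.08,0,97),(.1,0,97),(.11,0,97)]: print(xt,way(s,xt,l,h))
```

```text
[ 1.33492362 -5.00155502  2.13138318] [-0.87898302 -0.02288359 -0.02953957]
0.04 ([-0.0003, -0.0006, -0.0001], [-0.001, 0.001, -0.0])
0.06 ([0.0197, -0.0006, -0.0002], [-0.001, 0.001, -0.0])
0.08 ([0.0397, -0.0006, -0.0002], [-0.001, 0.001, -0.0])
0.1 ([0.0597, -0.0006, -0.0002], [-0.001, 0.001, -0.0])
0.11 ([0.0697, -0.0006, -0.0002], [-0.001, 0.001, -0.0])
```

View pics/w3.png

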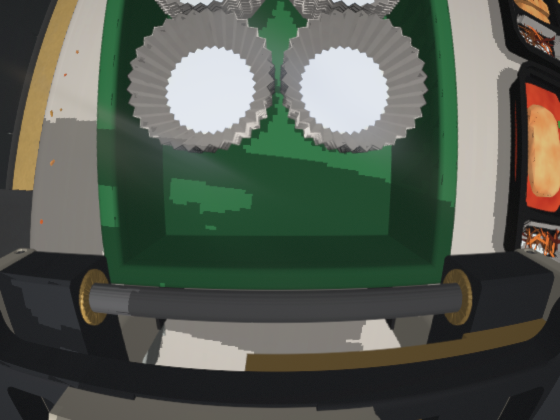

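```bash
cat >> look.py <<'E'
def rim():
    s=robot.read_state(); m=robot.camera_model('wrist'); p,d=robot.read_camera('wrist'); K=m['K']
    v,u=np.mgrid[180:295,150:400]; x=(u-K[0,2])/K[0,0]; y=(v-K[1,2])/K[1,1]; r=np.hypot(x,y)+1e-9
    z=d[180:295,150:400]; k=np.tan(r)/r
    C=np.stack([x*k*z,y*k*z,z],-1); T=m['tool_from_camera']; W=Ro.from_rotvec(s['orientation']).apply((C@T[:3,:3].T+T[:3,3]).reshape(-1,3))+s['tool_pos']
    a=np.radians(12); q=W-S; al=q@E3; D=np.c_[al*np.cos(a)+q[:,2]*np.sin(a),q@[-.9925,-.1219,0],-al*np.sin(a)+q[:,2]*np.cos(a)].reshape(*z.shape,3)
    h=cv2.cvtColor(p[180:295,150:400],cv2.COLOR_RGB2HSV); g=(h[...,0]>50)&(h[...,0]<95)&(h[...,1]>90)&(z>0)
    xt=D[...,0]; tx=s['tool_pos']-S; tcp=(tx@E3)*np.cos(a)+tx[2]*np.sin(a)
    b=g&(xt>tcp+.003)&(xt<tcp+.022)&(D[...,2]>.04)
    f=g&(np.abs(D[...,0]-tcp-.04)<.006)
    print('t',s['t'],'tcp deck x',tcp.round(4),'F',s['force'].round(1),'rim z',np.percentile(D[b][:,2],[50,90]).round(4) if b.any() else None,b.sum(),'rim x',np.percentile(D[b][:,0],[5,50]).round(4) if b.any() else None,'floor z',np.median(D[f][:,2]).round(4) if f.any() else None)
    return p,D,g
E
python3 -c "
from look import *
rim()"
```

```text
t 11.7 tcp deck x 0.0321 F [-0.4 -1.5  2.8] rim z [0.0798 0.0849] 11656 rim x [0.0443 0.0484] floor z 0.0248
```

Emit:
move_arm:
  deltas: [0.006,0,0,0,0,0,1,0.012,0,0,0,0,0,1,0.018,0,0,0,0,0,1,0.024,0,0,0,0,0,1,0.03,0,0,0,0,0,1,0.036,0,0,0,0,0,1,0.042,0,0,0,0,0,1,0.047,0,0,0,0,0,1,0.05,0,0,0,0,0,1,0.052,0,0,0,0,0,1]

```text
t: 13.0
tool_pos: [0.459, 0.168, 0.0542]
orientation: [-1.973, -2.23, -0.206]
force: [-0.2, -3.1, -2.3]
opening: 0.0926
gripper_force: 1.5
```

```bash
python3 -c "
from look import *
rim()"
```

```text
t 13.0 tcp deck x 0.0831 F [-0.2 -3.1 -2.3] rim z [0.0768 0.0811] 11062 rim x [0.0947 0.0992] floor z 0.0213
```

Emit:
move_arm:
  deltas: [0.003,0,0,0,0,0,1,0.006,0,0,0,0,0,1,0.008,0,0,0,0,0,1,0.008,0,0,0,0,0,1]

```text
t: 13.55
tool_pos: [0.4581, 0.1759, 0.056]
orientation: [-1.973, -2.23, -0.206]
force: [0.0, -1.7, -1.0]
opening: 0.0932
gripper_force: 0.5
```

```bash
python3 -c "
from look import *
rim()"
```

```text
t 13.55 tcp deck x 0.0913 F [ 0.  -1.7 -1. ] rim z [0.0765 0.0806] 10967 rim x [0.1028 0.1074] floor z 0.0208
```

Emit:
move_arm:
  deltas: [0.003,0,0,0,0,0,1,0.006,0,0,0,0,0,1,0.006,0,0,0,0,0,1]

```text
t: 13.98
tool_pos: [0.4573, 0.1818, 0.0572]
orientation: [-1.973, -2.23, -0.206]
force: [0.3, -0.2, -0.6]
opening: 0.0932
gripper_force: 0.4
```

```bash
python3 -c "
from look import *
rim()"
```

```text
t 13.975 tcp deck x 0.0973 F [ 0.3 -0.2 -0.6] rim z [0.0762 0.0803] 10872 rim x [0.1089 0.1135] floor z 0.0206
```

Emit:
move_arm:
  deltas: [0.002,0,0,0,0,0,1,0.004,0,0,0,0,0,1,0.005,0,0,0,0,0,1,0.005,0,0,0,0,0,1]

```text
t: 14.52
tool_pos: [0.4567, 0.1864, 0.0581]
orientation: [-1.973, -2.23, -0.206]
force: [0.2, -1.9, -1.0]
opening: 0.0931
gripper_force: 0.9
```

```bash
python3 -c "
from look import *
rim()"
```

```text
t 14.525 tcp deck x 0.1021 F [ 0.2 -1.9 -1. ] rim z [0.0683 0.0706] 9455 rim x [0.1129 0.1189] floor z 0.0124
```

Dropped: rim at 68–70 mm and bay floor at 12.4 mm above the deck. Now over the wall and down into the bay.

Emit:
move_arm:
  deltas: [-0.004,0,0,0,0,0,1,-0.008,0,0,0,0,0,1,-0.008,0,-0.035,0,0,0,0.7,-0.008,0,-0.07,0,0,0,0.5,0.015,0,-0.07,0,0,0,0.5,0.039,0,-0.07,0,0,0,0.5,0.039,0,-0.07,0,0,0,0.5,0.039,0,-0.07,0,0,0,0.5]

```text
t: 15.58
tool_pos: [0.4539, 0.2093, 0.1344]
orientation: [-1.973, -2.23, -0.205]
force: [0.0, -0.3, -0.3]
opening: 0.0466
gripper_force: 0.0
```

Run:
```python
from look import *
p,D,g=rim(); cv2.imwrite('pics/w4.png',robot.read_camera('wrist')[0][:,:,::-1])
s=robot.read_state();print(s['tool_pos'],s['opening'])
```

```text
t 15.575 tcp deck x 0.1405 F [ 0.  -0.3 -0.3] rim z [0.0696 0.0708] 726 rim x [0.1445 0.1519] floor z 0.0697
[0.45393929 0.20904768 0.13429085] 0.04633395669550763
```

View pics/w4.png

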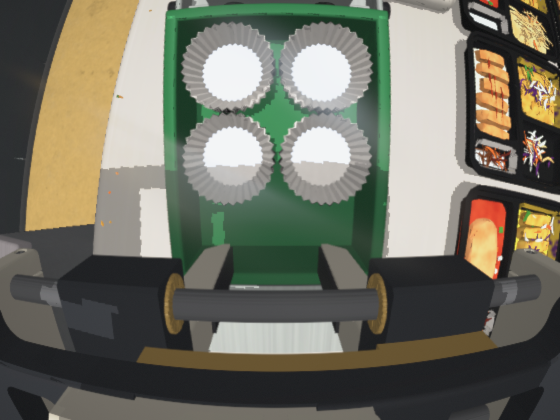

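Crate is square and the fingers stand over the bay. Going down into it.

Emit:
move_arm:
  deltas: [0,0,0.03,0,0,0,0.5,0,0,0.05,0,0,0,0.5,0,0,0.065,0,0,0,0.5,0,0,0.07,0,0,0,0.5,-0.004,0,0.07,0,0,0,0.5,-0.008,0,0.07,0,0,0,0.5,-0.01,0,0.07,0,0,0,0.5,-0.01,0,0.07,0,0,0,0.5]

```text
t: 16.68
tool_pos: [0.4537, 0.2142, 0.0645]
orientation: [-1.974, -2.23, -0.206]
force: [-0.0, 0.1, 0.3]
opening: 0.0464
gripper_force: 0.0
```

Emit:
move_arm:
  deltas: [-0.001,0,0,0,0,0,0.5,-0.002,0,0,0,0,0,0.5,-0.003,0,0,0,0,0,0.5,-0.004,0,0,0,0,0,0.5,-0.004,0,0,0,0,0,0.5]

```text
t: 17.3
tool_pos: [0.4538, 0.2105, 0.0633]
orientation: [-1.973, -2.23, -0.206]
force: [-0.3, -0.5, 0.5]
opening: 0.0465
gripper_force: 0.1
```

Emit:
move_arm:
  deltas: [-0.001,0,0,0,0,0,0.5,-0.002,0,0,0,0,0,0.5,-0.003,0,0,0,0,0,0.5,-0.003,0,0,0,0,0,0.5]

```text
t: 17.8
tool_pos: [0.4541, 0.2083, 0.0628]
orientation: [-1.972, -2.229, -0.207]
force: [0.7, 4.5, -0.9]
opening: 0.0464
gripper_force: 2.6
```

Emit:
move_arm:
  deltas: [-0.001,0,0,0,0,0,0.5,-0.002,0,0,0,0,0,0.5,-0.002,0,0,0,0,0,0.5]

```text
t: 18.18
tool_pos: [0.4542, 0.2074, 0.0628]
orientation: [-1.971, -2.229, -0.209]
force: [-2.7, 10.5, 2.5]
opening: 0.0467
gripper_force: 5.4
```

Pull of about 10 N with the arm held back: the crate is caught on the lip. Releasing and rising.

Emit:
move_arm:
  deltas: [0.003,0,0,0,0,0,0.5,0.009,0,0,0,0,0,0.5,0.014,0,0,0,0,0,0.5,0.016,0,0,0,0,0,0.5,0.016,0,-0.03,0,0,0,0.5,0.016,0,-0.07,0,0,0,0.5,0.016,0,-0.1,0,0,0,0.5,-0.03,0,-0.15,0,0,0,0.5,-0.08,0,-0.17,0,0,0,0.5,-0.14,0,-0.17,0,0,0,0.5,-0.2,0,-0.17,0,0,0,0.5,-0.2,0,-0.17,0,0,0,0.5]

```text
t: 19.68
tool_pos: [0.4822, -0.027, 0.1859]
orientation: [-1.979, -2.224, -0.204]
force: [0.2, 0.6, -0.4]
opening: 0.0467
gripper_force: 0.0
```

Run:
```python
from look import *
look('end',.06,.14); s=robot.read_state(); print(s['tool_pos'])
m=robot.camera_model('wrist'); p,d=robot.read_camera('wrist'); cv2.imwrite('pics/wend.png',p[:,:,::-1])
cv2.imwrite('pics/both.png',np.vstack([cv2.resize(cv2.imread('pics/end.png'),(560,244)),cv2.resize(p[:,:,::-1],(448,336)) if 0 else cv2.copyMakeBorder(cv2.resize(p[:,:,::-1],(448,336)),0,0,0,112,0)]))
```

```text
t 19.725 tool [ 0.4824 -0.025   0.1865] F [0.4 0.8 0.8] crate 446 270 size 172 137 heading 97.2 along 177 lat 0.1 288
[ 0.48238013 -0.02495021  0.18647275]
```

View pics/both.png

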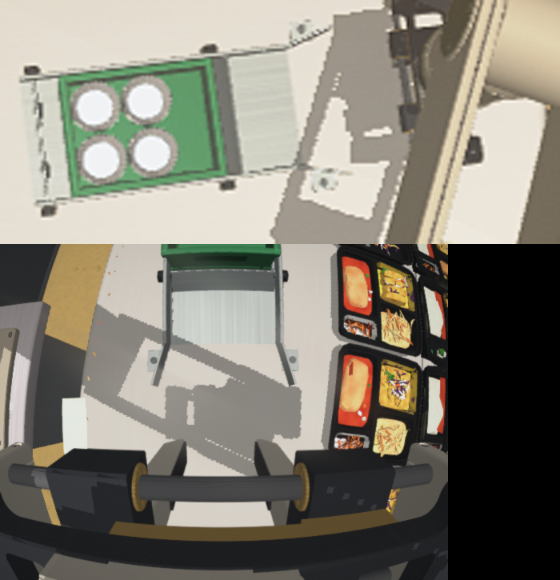

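The crate lies square in the lane, directly behind the dark lip (strip at about (230,120)), and the trays are undisturbed. I'll check flatness, then hand in.

Run:
```python
from look import *
m=robot.camera_model('top'); p,d=robot.read_camera('top'); g,Q=crate(p,cloud(d,m),.06,.14)
q=Q-S; a=np.radians(12); al=q@E3; X=al*np.cos(a)+q[:,2]*np.sin(a); Z=-al*np.sin(a)+q[:,2]*np.cos(a)
k=Z>.06; f=np.polyfit(X[k],Z[k],1); tail=X[k].min(); print(f, tail, np.polyval(f,[tail,tail+.18]))
if abs(f[0])<.04 and abs(np.polyval(f,tail)-.07)<.006: print(robot.close_job())
```

```text
[0.00209213 0.068898  ] 0.10805290939788618 [0.06912406 0.06950064]
the job is handed in; nothing more can be done
None
```

The job is handed in: the crate lies flat and square on the deck behind the lip, released, after a tug of about 10 N confirmed it is caught; I stopped once its tail had dropped, so it showed no contact with the end stop, and the bento trays looked undisturbed.

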